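# Knock a bend-test mandrel into its taper stand

## Task

Set up the bend-loss test: take the aluminium mandrel from the wooden rack and stand it loosely in the socket of the blue stand, then knock it firmly home with the brass drift so that its taper grips, without striking too hard, and put the drift back down on the table. Then lift the stand by the mandrel alone, so that only the taper carries it, and set it down upright in the middle of the grey rubber mat; leave the other mandrels and the power meter alone.

Things in the scene. Friction and masses are not known exactly. Their poses are not given: they have to be found in the camera images.
- mandrel: The mandrel to fit: aluminium drum 25 mm thick, 45 mm high, with fine grooves, on a 34 mm steel flange 5 mm thick; tapered steel shank below. 200 g. It starts upright in one hole of the wooden rack, flange on the rack's top. Origin: centre of the flange's underside, z up its axis; the drum spans z = 5 to 50 mm (grip at 30 mm).
- mandrel_tip (a point): Lower end of the mandrel's shank, 43 mm below its origin. The shank is 11 mm thick here and 16 mm at the flange (taper 1:8 on diameter).
- mandrel_top (a point): Top of the low steel dome on the mandrel's drum, where it is struck, 54 mm above its origin.
- stand: The stand: blue cast foot 90 mm wide and 12 mm thick, rising to a hub 38 mm thick, 55 mm high in all; loose on the table, about 0.65 kg (0.58 to 0.72). A steel taper socket opens upward in the hub. Origin: centre of its underside, z up.
- stand_mouth (a point): Centre of the hub's top face, on the socket's axis; the hole is 19 mm wide here. Inside rides a split steel taper sleeve. With the mandrel just stood in, its flange stays 4 to 20 mm above this face. Pushed with about 10 N it sinks with the sleeve by 0 to 10 mm, unseen beforehand, till that goes solid; pushed on, it wedges 1 or 2 mm and then resists pulling out with about half the hardest push.
- drift: The drift (knocking tool): upright brass bar 22 mm thick with white nylon ends 25 mm wide, 85 mm high, 160 g, standing on the table. Origin: centre of its lower face, z up; grip at 55 mm. Upright on the mandrel's dome, slow firm knocks of 19 to 26 N drive the taper; home when such a knock sinks it no more. Under 18 N is too weak to count on; over 30 N bruises it.
- mat: Thin grey rubber mat, 140 x 140 x 3 mm, fixed flat on the table; origin: centre of its underside. The stand is to end up standing in its middle.
- rack: Wooden rack block 60 x 200 x 48 mm, long side along its y, with three holes 60 mm apart in its top that hold the mandrels; origin: centre of its underside. Fixed.
- mandrel_thin: Spare mandrel with a black 18 mm drum, otherwise alike; stays in the rack. Origin as for the aluminium one.
- mandrel_thick: Spare mandrel with a black 31 mm drum, otherwise alike; stays in the rack. Origin as for the aluminium one.
- power_meter: Yellow and black optical power meter, 161 x 70 x 32 mm, lying just beyond the mat; origin: centre of its underside. Not to be moved.
Not all that is in view belongs to the job. Leave any pink or purple look-alike of the drift alone.

How it is judged:
By the outcome, as a careful person would: the job done as asked, in the order asked, and still so for the second after the job is handed in, with the robot touching nothing.
It also fails if it takes over 72 s, if anything falls off the work surface, if the arm or the gripper's body presses on something with over 40 N, if the wrist force passes 120 N, or if a joint passes its speed limit or range.

## Robot

A 6-joint arm with a two-finger parallel gripper is mounted at the origin on a cart in front of the work surface, level with it; the furniture and walls round the work are solid. World frame = base frame: x ahead of the robot, y to its left, z up, the work surface at z = 0. Lengths are in m, angles in rad, forces in N, time in s.
With the tool pointing down it reaches from about 0.35 to 0.775 m from the base axis. Payload 5.5 kg.
Tool frame: the origin (TCP) lies at the very end of the fingers, on their centre line; the grasp point (between the pads) lies 19 mm behind it; z points along the fingers, y is the direction in which the jaws open and shut (so a half turn about z gives the same grasp; the last joint's range is limited). The gripper opens to 85 mm and grips with 20 to 120 N. Pads are 22 mm wide; open, the fingers measure 114 mm over their backs; the gripper's body (76 mm by 85 mm) begins 54 mm behind the grasp point. The pads swing forward as they close: fully open they stand 13 mm farther back than shut.
Start: joints at [1.126, 0.313, 0.046, 1.304, 0, 1.431], TCP at [0.173, 0.549, 0.231] pointing down, gripper open.
Joint ranges: [-2.76, 2.76], [-0.86, 1.69], [-1.03, 1.26], [-2.2, 2.34], [-1.47, 1.5], [-3.14, 3.14]. Speed limits (rad/s): [2.57, 2.57, 3.14, 3.14, 3.14, 3.14].

## Interface

Orientations are given as a unit quaternion [w, x, y, z].
In Python, from workcell import get_state, imaging, env, spotter gives the robot as it stands.
- The arm moves only by the tool play_rows, never from a script. Its argument "moves" is a list of rows, each an object with "claw": the finger opening in cm, from 0 to 8.54; "delta_pos": the shift along the tool's x, y, z in cm, a list of three; "twist": the turn about the tool's z in degrees. A call has 1 to 12 rows; each row is the pose to reach, as a shift and turn from the pose commanded when the call began, along the tool's axes at that moment; what a row does not reach only later rows make up. A row lasts 1/8 s, in which the tool goes at most 62.5 mm and 10.7 degrees, less where a joint would pass 70% of its speed; a pose out of reach is approached as far as the arm can. A call with a gripper value outside its range is refused whole. The fingers move at their own pace and stop on an object; "force" is the grip in N (left out, the last holds). Time passes only in rows, so rows that repeat a pose let the fingers close. It gives the time, the measured TCP pose, the force and the opening at its end, in the units of the state.
- get_state(): the state, without advancing time (a new reading comes with each control period).
- imaging.read_camera(name): name is "scene" or "top"; returns the picture (384x512x3 uint8, red, green, blue); there is no depth.
- imaging.camera_info(name): a dict with "fx", "fy", "cx", "cy" (pixels), "k1" (the pictures are not rectified: a ray, as slopes to the right and down, at radius r is drawn at 1 + k1 r^2 times it, then the intrinsics apply), "world_to_cam" (4x4, takes a point from world to camera coordinates). Camera axes: x right, y down, z forward; pixel columns grow to the right and rows downward; lengths in m; the calibration is good to about 2 mm. A picture is of the moment at which its call begins. camera_info takes no time and is no camera call.
- env.hand_in(): hands the job in, once; it reports no verdict.
Trained networks look in the newest picture that a camera, given by its name, has taken for a name from the list of things; names that differ only in an ending like _2 or _b are one class to them, and where a whole thing is asked for, a point or a joint stands for the part that bears it (a point fixed in the world has none). Each returns a list of dicts, best first, with "conf" (0 to 1); they miss things now and then, are a little off and sometimes report something else, mostly with a low value. They report only what shows in the picture. A call takes as long as a camera call. They do not tell look-alikes from the thing itself.
- spotter.spot_in(camera, query): "extent" ([left, top, right, bottom] in pixels, round what is visible of it).
The state is a dict: "clock": time; "joint_pos": joint angles; "qvel": joint speeds; "tau": joint torques, N m; "tcp_pos": TCP position; "orientation": TCP orientation; "wrist_force": force on the tool from outside, world axes, zero at the start; "ft_torque": the same for the moment, N m; "finger_gap": finger opening in m.
Only numpy, scipy, OpenCV 4.12 (cv2) and the standard library are available. Lean on these libraries where they do the work, as an engineer would, in place of code of your own. Each camera call takes 0.05 s, during which the arm holds its last target. There are 200 camera calls.

## Working session

There is one attempt and no reset: what is moved stays moved. The work goes in short steps, Python scripts to look and compute and a tool call to move; the robot and the scene stay as the last step left them, time stands still between calls to the robot, and variables do not carry over. Pictures are saved under pics/ and viewed, about 8 in all and at most 12, crops included, and the job is handed in when it is done.

Besides the shell and the picture viewer there is one more tool, called after "Request:" by a JSON object that holds its "fn" and its "kwargs". play_rows: Moves the arm, as the interface text tells. Its arguments: {"type":"object","properties":{"moves":{"type":"array"},"force":{"type":"number"}},"required":["moves"]}

```bash
mkdir -p pics; ls
cat > h.py <<'E'
import numpy as np, cv2
from workcell import get_state, imaging, env, spotter
def proj(cam,P):
    c=imaging.camera_info(cam);T=np.array(c["world_to_cam"]);p=T[:3,:3]@np.array(P,float)+T[:3,3]
    s=p[:2]/p[2];s=s*(1+c["k1"]*(s@s));return np.array([c["fx"]*s[0]+c["cx"],c["fy"]*s[1]+c["cy"]])
def ray(cam,uv):
    c=imaging.camera_info(cam);T=np.array(c["world_to_cam"])
    d=np.array([(uv[0]-c["cx"])/c["fx"],(uv[1]-c["cy"])/c["fy"]]);s=d.copy()
    for _ in range(20): s=d/(1+c["k1"]*(s@s))
    R=T[:3,:3];return -R.T@T[:3,3], R.T@np.array([s[0],s[1],1])
def atz(cam,uv,z):
    o,d=ray(cam,uv);return o+d*(z-o[2])/d[2]
def snap(cam,name):
    im=imaging.read_camera(cam);cv2.imwrite(f"pics/{name}.png",im[...,::-1]);return im
E
python3 - <<'E'
from h import *
a=snap("scene","s0");b=snap("top","t0")
for n in ["mandrel","mandrel_thin","mandrel_thick","stand","drift","mat","rack","power_meter"]:
  for c in ["scene","top"]:
    for r in spotter.spot_in(c,n)[:4]:
      print(n,c,round(r["conf"],2),np.round(r["extent"],1))
for c in ["scene","top"]:
  T=np.array(imaging.camera_info(c)["world_to_cam"]);print(c,-T[:3,:3].T@T[:3,3],T[2,:3])
print(get_state())
E
```

```text
pics
mandrel scene 0.8 [126.5 213.  144.5 242. ]
mandrel top 0.71 [157.8 144.7 172.7 160.8]
mandrel top 0.17 [315.9 143.9 361.5 194.1]
mandrel_thin scene 0.75 [172.7 193.5 181.5 212.7]
mandrel_thick scene 0.69 [148.2 202.  165.3 227.4]
mandrel_thick top 0.58 [182.  144.5 193.4 156.5]
stand scene 0.78 [245.2 215.8 282.  252. ]
stand top 0.79 [232.2 192.9 266.1 222.2]
drift scene 0.96 [249.4 260.3 261.4 295.7]
drift scene 0.88 [183.4 236.2 204.6 274.6]
drift scene 0.81 [233.6 238.6 245.6 279.9]
drift scene 0.57 [205.  249.  225.5 286.2]
drift top 0.66 [185.8 217.  196.  230.6]
drift top 0.54 [198.7 240.3 209.6 255.4]
mat scene 0.97 [270.6 155.5 338.1 192.8]
mat top 0.9 [312.7 142.7 361.8 193. ]
rack scene 0.62 [111.6 199.3 203.5 268.5]
power_meter top 0.76 [312.  105.4 368.4 135.4]
scene [-0.16017252  0.58352999  0.71182938] [ 0.61384398 -0.53973486 -0.57609188]
top [ 0.25391199 -0.01152286  1.30518883] [ 0.19395319  0.01442044 -0.98090479]
{'clock': 0.9, 'joint_pos': array([1.12640755e+00, 3.13173770e-01, 4.61073509e-02, 1.30361174e+00,
       2.10071252e-05, 1.43117317e+00]), 'qvel': array([ 2.17951776e-04,  6.60553719e-04, -1.90972698e-04, -3.11473243e-05,
       -1.86493463e-04, -1.42908628e-03]), 'tau': array([-9.99710901e-04, -4.80447829e+01,  2.98813391e+01,  4.16934336e-05,
       -2.47517628e-04,  1.10344783e-05]), 'tcp_pos': array([0.17257327, 0.54853408, 0.23134113]), 'orientation': array([6.95050024e-06, 1.51793759e-01, 9.88412187e-01, 5.96088749e-05]), 'wrist_force': array([-1.80541437, -1.1921115 , -0.11165306]), 'ft_torque': array([0.01204754, 0.01163575, 0.00477266]), 'finger_gap': 0.08551547764601593}
```

View pics/s0.png

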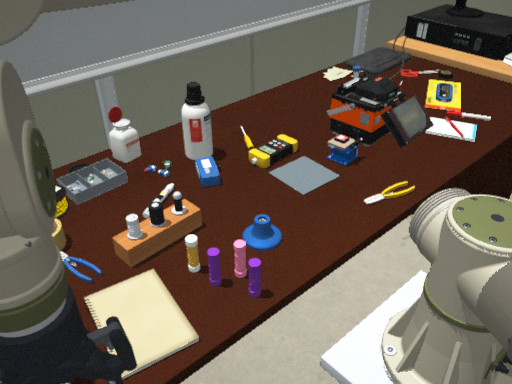

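View pics/t0.png

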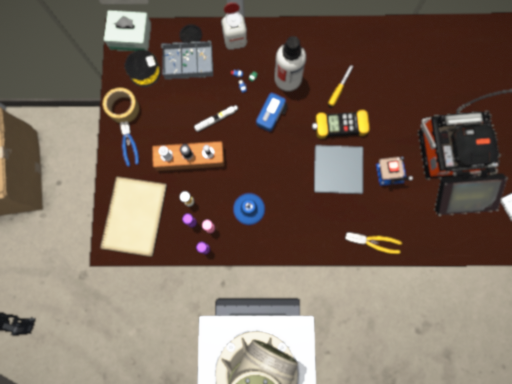

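The scene shows the aluminium mandrel at scene (134,227), with black spares at (156,215) and (178,203). The stand is at (262,232) and the mat at (305,174). Drift candidates are brass with white ends (193,253), purple (215,267), pink (240,258) and purple (255,277). I choose the brass one and check it in a close crop.

Run:
```python
from h import *
a=cv2.imread("pics/s0.png")[185:300,110:290];b=cv2.imread("pics/t0.png")[132:262,145:275]
A=cv2.resize(a,None,fx=4.4,fy=4.4,interpolation=cv2.INTER_CUBIC)
cv2.imwrite("pics/cs.png",A)
cv2.imwrite("pics/ct.png",cv2.resize(b,None,fx=4.5,fy=4.5,interpolation=cv2.INTER_CUBIC))
t=cv2.imread("pics/t0.png");hsv=cv2.cvtColor(t,cv2.COLOR_BGR2HSV)
def cen(m,box):
    x0,y0,x1,y1=box;M=np.zeros_like(m);M[y0:y1,x0:x1]=m[y0:y1,x0:x1]
    ys,xs=np.nonzero(M);return xs.mean()+0,ys.mean()+0,len(xs),(xs.min(),ys.min(),xs.max(),ys.max())
blue=((hsv[...,0]>100)&(hsv[...,0]<125)&(hsv[...,1]>150)&(hsv[...,2]>60)).astype(np.uint8)
print("stand",cen(blue,(225,185,275,230)))
g=((hsv[...,1]<80)&(hsv[...,2]>90)).astype(np.uint8)
c=cen(g,(308,138,370,198));print("mat",c,atz("top",c[:2],.003))
ys,xs=np.nonzero(g[138:198,308:370]);print(cv2.minAreaRect(np.float32(np.c_[xs+308,ys+138])))
o=((hsv[...,0]<18)&(hsv[...,1]>120)&(hsv[...,2]>120)).astype(np.uint8)
ys,xs=np.nonzero(o[135:178,148:230]);r=cv2.minAreaRect(np.float32(np.c_[xs+148,ys+135]));print("rack",r)
for p in cv2.boxPoints(r): print(p,atz("top",p,.048))
# meter
print("stand ctr @6mm",atz("top",cen(blue,(225,185,275,230))[:2],.012))
```

```text
stand (np.float64(248.6186830015314), np.float64(208.90811638591117), 653, (np.int64(234), np.int64(194), np.int64(263), np.int64(223)))
mat (np.float64(338.0836534357661), np.float64(169.01195049082372), 2343, (np.int64(314), np.int64(145), np.int64(362), np.int64(193))) [ 0.57070601 -0.2432654   0.003     ]
((338.0, 169.0), (48.0, 48.0), 90.0)
rack ((187.0597381591797, 153.8960418701172), (22.283864974975586, 71.17533111572266), 86.18592071533203)
[150.80975 145.14606] [0.63431413 0.30606501 0.048     ]
[221.82742 140.41153] [0.64748232 0.09928903 0.048     ]
[223.30972 162.64603] [0.58061737 0.09425151 0.048     ]
[152.29205 167.38055] [0.56764946 0.29903479 0.048     ]
stand ctr @6mm [0.45078607 0.02208408 0.012     ]
```

View pics/cs.png

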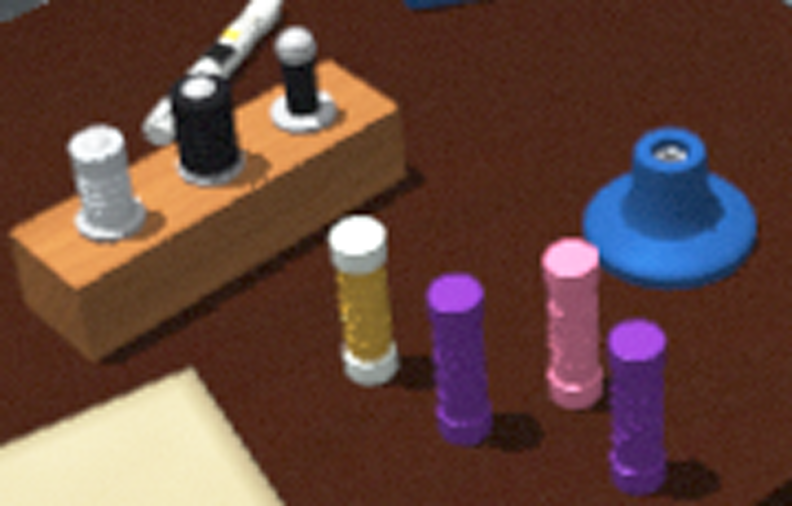

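View pics/ct.png

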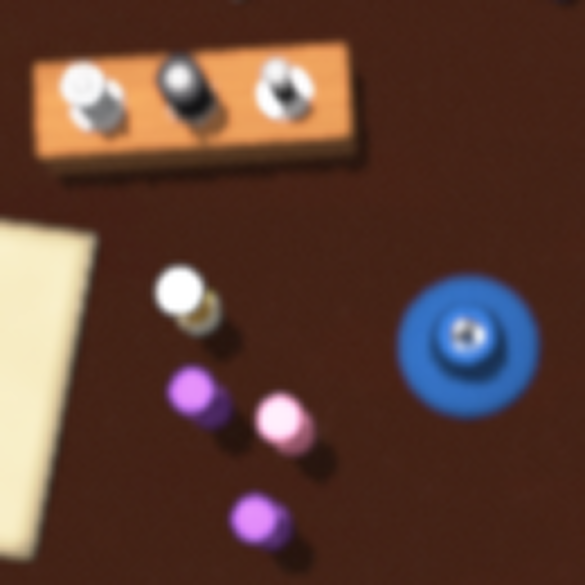

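Close crops confirm it: the brass bar with white ends sits at scene crop (360,300), and the aluminium grooved drum is the leftmost in the rack. Next I triangulate.

Run:
```python
from h import *
S=lambda x,y:((x+.5)/4.4-.5+110,(y+.5)/4.4-.5+185)
T=lambda x,y:((x+.5)/4.5-.5+145,(y+.5)/4.5-.5+132)
def tri(n,s,t,z):
    p=[ray("scene",S(*s)),ray("top",T(*t))];A=0;b=0
    for o,d in p:
        d=d/np.linalg.norm(d);M=np.eye(3)-np.outer(d,d);A=A+M;b=b+M@o
    print(n,"tri",np.linalg.solve(A,b).round(4),"sc",atz("scene",S(*s),z)[:2].round(4),"top",atz("top",T(*t),z)[:2].round(4))
tri("mandrel",(98,143),(83,83),.1)
tri("thick",(202,88),(180,77),.101)
tri("thin",(295,44),(276,68),.101)
tri("drift",(358,238),(180,291),.085)
tri("mouth",(670,150),(466,334),.055)
tri("purple1",(456,293),(192,391),.085)
tri("pink",(571,258),(280,417),.085)
tri("purple2",(637,340),(256,519),.085)
m=spotter.spot_in("scene","mat")[0]["extent"];print(m)
print("mat scene ctr pred",proj("scene",[.5707,-.2433,.003]))
print([proj("scene",[.5707+a*.07,-.2433+b*.07,.003]).round(1) for a in(1,-1) for b in (1,-1)])
from scipy.spatial.transform import Rotation as R
q=get_state()["orientation"];print(R.from_quat(q,scalar_first=True).as_matrix().round(3))
```

```text
mandrel tri [0.6036 0.257  0.0951] sc [0.5947 0.258 ] top [0.6042 0.2582]
thick tri [0.6067 0.1965 0.0962] sc [0.5977 0.1979] top [0.6074 0.198 ]
thin tri [0.6133 0.1373 0.0914] sc [0.598  0.1425] top [0.6129 0.1387]
drift tri [0.4748 0.1961 0.0814] sc [0.4692 0.1971] top [0.4758 0.1971]
mouth tri [0.4514 0.0207 0.0536] sc [0.4481 0.0207] top [0.453  0.0222]
purple1 tri [0.4125 0.1868 0.0834] sc [0.4091 0.1866] top [0.4139 0.1881]
pink tri [0.3964 0.1329 0.0828] sc [0.3925 0.1333] top [0.3978 0.1342]
purple2 tri [0.3353 0.1466 0.0832] sc [0.3324 0.1468] top [0.3365 0.1475]
[270.6, 155.5, 338.1, 192.8]
mat scene ctr pred [301.96396216 173.12832125]
[array([266.2, 172.3]), array([301. , 154.9]), array([303. , 193.8]), array([338., 174.])]
[[-0.954  0.3    0.   ]
 [ 0.3    0.954  0.   ]
 [-0.     0.    -1.   ]]
```

Request:
{"fn": "play_rows", "kwargs": {"moves": [{"claw": 8.5,"delta_pos": [-5,-1.5,0],"twist": 9},{"claw": 8.5,"delta_pos": [-10,-3,0],"twist": 18},{"claw": 8.5,"delta_pos": [-15,-4.5,0],"twist": 27},{"claw": 8.5,"delta_pos": [-20,-6,0],"twist": 36},{"claw": 8.5,"delta_pos": [-25,-7.5,0],"twist": 45},{"claw": 8.5,"delta_pos": [-30,-9,0],"twist": 54},{"claw": 8.5,"delta_pos": [-35,-10.5,0],"twist": 63},{"claw": 8.5,"delta_pos": [-40,-12,0],"twist": 68.5},{"claw": 8.5,"delta_pos": [-45,-13.5,0],"twist": 68.5},{"claw": 8.5,"delta_pos": [-49.8,-14.9,0],"twist": 68.5},{"claw": 8.5,"delta_pos": [-49.8,-14.9,0],"twist": 68.5},{"claw": 8.5,"delta_pos": [-49.8,-14.9,0],"twist": 68.5}]}}

```text
clock: 2.45
tcp_pos: [0.6025, 0.2569, 0.2309]
orientation: [-0.0, 0.682, 0.731, -0.0]
wrist_force: [-0.7, 1.1, -0.0]
finger_gap: 0.0851
```

Request:
{"fn": "play_rows", "kwargs": {"moves": [{"claw": 8.5,"delta_pos": [0,0,5],"twist": 0},{"claw": 8.5,"delta_pos": [0,0,10.5],"twist": 0},{"claw": 8.5,"delta_pos": [0,0,10.5],"twist": 0}]}}

```text
clock: 2.82
tcp_pos: [0.5978, 0.257, 0.1219]
orientation: [-0.003, 0.681, 0.732, -0.004]
wrist_force: [-1.2, 0.3, 0.2]
finger_gap: 0.0849
```

Run:
```python
from h import *
a=snap("scene","s1")[150:270,85:235];b=snap("top","t1")[110:200,130:230]
A=cv2.resize(a,(500,400),interpolation=cv2.INTER_CUBIC);B=cv2.resize(b,(300,270),interpolation=cv2.INTER_CUBIC)
B=cv2.copyMakeBorder(B,0,130,0,0,cv2.BORDER_CONSTANT)
cv2.imwrite("pics/c1.png",np.hstack([A,B])[...,::-1])
p=get_state()["tcp_pos"];print(p,proj("scene",p),proj("top",p))
```

```text
[0.60243168 0.2579606  0.12780453] [127.93660545 204.90056506] [160.94847948 147.82768755]
```

View pics/c1.png

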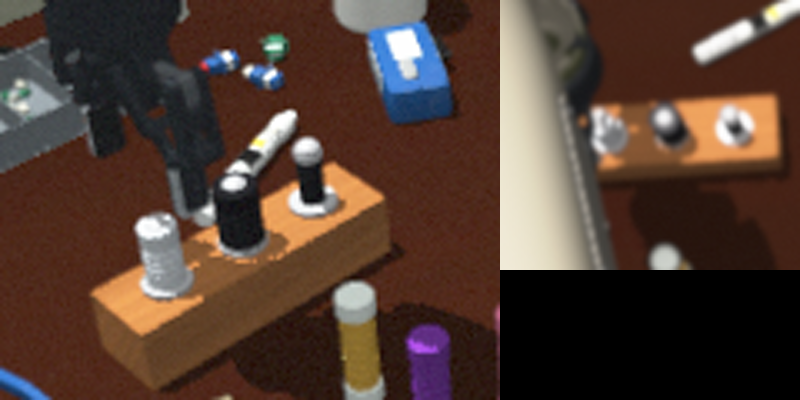

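Request:
{"fn": "play_rows", "kwargs": {"moves": [{"claw": 6.5,"delta_pos": [0,-0.25,2],"twist": 0},{"claw": 6.5,"delta_pos": [0,-0.25,5],"twist": 0},{"claw": 6.5,"delta_pos": [0,-0.25,6.7],"twist": 0},{"claw": 6.5,"delta_pos": [0,-0.25,6.7],"twist": 0},{"claw": 3.6,"delta_pos": [0,-0.25,6.7],"twist": 0},{"claw": 3.6,"delta_pos": [0,-0.25,6.7],"twist": 0},{"claw": 3.6,"delta_pos": [0,-0.25,6.7],"twist": 0},{"claw": 3.6,"delta_pos": [0,-0.25,6.7],"twist": 0}], "force": 20}}

```text
clock: 3.92
tcp_pos: [0.6006, 0.2568, 0.0596]
orientation: [0.0, 0.682, 0.732, 0.0]
wrist_force: [-0.3, 0.4, 0.2]
finger_gap: 0.0358
```

Request:
{"fn": "play_rows", "kwargs": {"moves": [{"claw": 2.9,"delta_pos": [0,0,0],"twist": 0},{"claw": 2.9,"delta_pos": [0,0,0],"twist": 0},{"claw": 2.9,"delta_pos": [0,0,0],"twist": 0}]}}

```text
clock: 4.3
tcp_pos: [0.6004, 0.2568, 0.0593]
orientation: [-0.0, 0.682, 0.732, -0.0]
wrist_force: [0.9, 0.7, -0.1]
finger_gap: 0.0289
```

Request:
{"fn": "play_rows", "kwargs": {"moves": [{"claw": 2.0,"delta_pos": [0,0,0],"twist": 0},{"claw": 2.0,"delta_pos": [0,0,0],"twist": 0},{"claw": 2.0,"delta_pos": [0,0,0],"twist": 0},{"claw": 2.0,"delta_pos": [0,0,0],"twist": 0}], "force": 40}}

```text
clock: 4.8
tcp_pos: [0.6008, 0.2568, 0.0595]
orientation: [0.0, 0.682, 0.732, 0.0]
wrist_force: [1.4, 0.6, 2.0]
finger_gap: 0.0238
```

Request:
{"fn": "play_rows", "kwargs": {"moves": [{"claw": 2.0,"delta_pos": [0,0,-2],"twist": 0},{"claw": 2.0,"delta_pos": [0,0,-6],"twist": 0},{"claw": 2.0,"delta_pos": [0,0,-12],"twist": 0},{"claw": 2.0,"delta_pos": [-3,-3,-12.5],"twist": 0},{"claw": 2.0,"delta_pos": [-7,-6,-12.5],"twist": 0},{"claw": 2.0,"delta_pos": [-12,-9.5,-12.5],"twist": 0},{"claw": 2.0,"delta_pos": [-17,-13,-12.5],"twist": 0},{"claw": 2.0,"delta_pos": [-22.4,-16.5,-12.5],"twist": 0},{"claw": 2.0,"delta_pos": [-22.4,-16.5,-9],"twist": 0},{"claw": 2.0,"delta_pos": [-22.4,-16.5,-7.5],"twist": 0},{"claw": 2.0,"delta_pos": [-22.4,-16.5,-7.5],"twist": 0},{"claw": 2.0,"delta_pos": [-22.4,-16.5,-7.5],"twist": 0}]}}

```text
clock: 6.3
tcp_pos: [0.4523, 0.0224, 0.1348]
orientation: [0.0, 0.681, 0.732, 0.0]
wrist_force: [-0.5, -0.1, -2.3]
finger_gap: 0.0243
```

Run:
```python
from h import *
a=snap("scene","s2")[150:270,205:325];b=snap("top","t2")[150:250,195:305]
A=cv2.resize(a,(480,480),interpolation=cv2.INTER_CUBIC);B=cv2.resize(b,(320,290),interpolation=cv2.INTER_CUBIC)
B=cv2.copyMakeBorder(B,0,190,0,0,cv2.BORDER_CONSTANT)
cv2.imwrite("pics/c2.png",np.hstack([A,B])[...,::-1])
s=get_state();p=s["tcp_pos"];print(p,s["wrist_force"],s["finger_gap"]);
for z in (.0925,.1235): print(z,proj("scene",[p[0],p[1],z-.0]))
print("tip pred",proj("scene",[p[0],p[1],p[2]-.0544]),"mouth pred at xy",proj("scene",[p[0],p[1],.055]))
```

```text
[0.45252701 0.02226485 0.13506744] [ 0.56945122  0.70766245 -1.71897426] 0.024071676612583796
0.0925 [260.03825749 204.69264953]
0.1235 [260.04788509 193.19672582]
tip pred [260.03467611 208.97677029] mouth pred at xy [260.02707766 218.08019716]
```

View pics/c2.png

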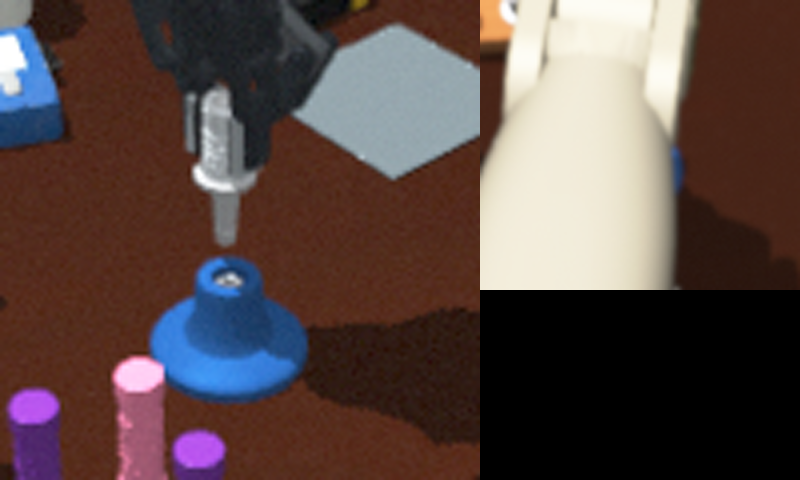

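Request:
{"fn": "play_rows", "kwargs": {"moves": [{"claw": 2.0,"delta_pos": [-0.1,-0.05,1.5],"twist": 0},{"claw": 2.0,"delta_pos": [-0.1,-0.05,2.4],"twist": 0},{"claw": 2.0,"delta_pos": [-0.1,-0.05,3.0],"twist": 0},{"claw": 2.0,"delta_pos": [-0.1,-0.05,3.5],"twist": 0},{"claw": 2.0,"delta_pos": [-0.1,-0.05,3.5],"twist": 0}]}}

```text
clock: 7.02
tcp_pos: [0.451, 0.0208, 0.0991]
orientation: [-0.0, 0.682, 0.732, -0.0]
wrist_force: [0.5, -0.1, -1.7]
finger_gap: 0.0241
```

Free so far (tip about 11 mm inside); continue gently.

Request:
{"fn": "play_rows", "kwargs": {"moves": [{"claw": 2.0,"delta_pos": [0,0,0.4],"twist": 0},{"claw": 2.0,"delta_pos": [0,0,0.8],"twist": 0},{"claw": 2.0,"delta_pos": [0,0,1.2],"twist": 0},{"claw": 2.0,"delta_pos": [0,0,1.2],"twist": 0}]}}

```text
clock: 7.52
tcp_pos: [0.4513, 0.0206, 0.087]
orientation: [0.0, 0.682, 0.732, -0.0]
wrist_force: [0.3, -0.3, -2.1]
finger_gap: 0.0237
```

Request:
{"fn": "play_rows", "kwargs": {"moves": [{"claw": 2.0,"delta_pos": [0,0,0.2],"twist": 0},{"claw": 2.0,"delta_pos": [0,0,0.4],"twist": 0},{"claw": 2.0,"delta_pos": [0,0,0.4],"twist": 0}]}}

```text
clock: 7.9
tcp_pos: [0.4514, 0.0206, 0.0833]
orientation: [0.0, 0.682, 0.732, 0.0]
wrist_force: [1.8, 0.2, -2.3]
finger_gap: 0.0243
```

Request:
{"fn": "play_rows", "kwargs": {"moves": [{"claw": 2.0,"delta_pos": [0,0,0.1],"twist": 0},{"claw": 2.0,"delta_pos": [0,0,0.2],"twist": 0},{"claw": 2.0,"delta_pos": [0,0,0.2],"twist": 0}]}}

```text
clock: 8.28
tcp_pos: [0.4515, 0.0206, 0.0813]
orientation: [0.0, 0.682, 0.732, 0.0]
wrist_force: [1.5, -1.3, -1.4]
finger_gap: 0.0244
```

Request:
{"fn": "play_rows", "kwargs": {"moves": [{"claw": 2.0,"delta_pos": [0,0,0.1],"twist": 0},{"claw": 2.0,"delta_pos": [0,0,0.2],"twist": 0},{"claw": 2.0,"delta_pos": [0,0,0.2],"twist": 0}]}}

```text
clock: 8.65
tcp_pos: [0.4515, 0.0206, 0.0793]
orientation: [0.0, 0.682, 0.732, 0.0]
wrist_force: [2.4, -3.7, -2.3]
finger_gap: 0.024
```

Request:
{"fn": "play_rows", "kwargs": {"moves": [{"claw": 2.0,"delta_pos": [0,0,0.1],"twist": 0},{"claw": 2.0,"delta_pos": [0,0,0.2],"twist": 0},{"claw": 2.0,"delta_pos": [0,0,0.2],"twist": 0}]}}

```text
clock: 9.02
tcp_pos: [0.4516, 0.0206, 0.0777]
orientation: [0.0, 0.682, 0.732, 0.0]
wrist_force: [1.6, -1.1, 4.0]
finger_gap: 0.0243
```

Request:
{"fn": "play_rows", "kwargs": {"moves": [{"claw": 4.0,"delta_pos": [0,0,0],"twist": 0},{"claw": 5.0,"delta_pos": [0,0,0],"twist": 0},{"claw": 6.0,"delta_pos": [0,0,0],"twist": 0},{"claw": 6.0,"delta_pos": [0,0,0],"twist": 0},{"claw": 6.0,"delta_pos": [0,0,-4],"twist": 0},{"claw": 6.0,"delta_pos": [0,0,-9],"twist": 0},{"claw": 6.0,"delta_pos": [0,0,-12],"twist": 0}]}}

```text
clock: 9.9
tcp_pos: [0.4518, 0.0207, 0.1996]
orientation: [0.001, 0.682, 0.732, 0.001]
wrist_force: [-0.6, 0.2, -0.3]
finger_gap: 0.06
```

Run:
```python
from h import *
print({k:np.round(v,4) for k,v in get_state().items() if k in("tcp_pos","joint_pos","wrist_force")})
```

```text
{'joint_pos': array([-1.3230e-01,  8.8100e-02, -3.1480e-01,  1.1655e+00,  2.0000e-04,
        1.3680e+00]), 'tcp_pos': array([0.4518, 0.0207, 0.1996]), 'wrist_force': array([-0.5995,  0.1887, -0.308 ])}
```

Request:
{"fn": "play_rows", "kwargs": {"moves": [{"claw": 6.0,"delta_pos": [3,0.5,0],"twist": -10},{"claw": 6.0,"delta_pos": [6,1,0],"twist": -20},{"claw": 6.0,"delta_pos": [9,1.5,0],"twist": -30},{"claw": 6.0,"delta_pos": [12,2.2,0],"twist": -40},{"claw": 6.0,"delta_pos": [15,2.8,0],"twist": -50},{"claw": 6.0,"delta_pos": [17.5,3.45,0],"twist": -60},{"claw": 6.0,"delta_pos": [17.5,3.45,0],"twist": -60},{"claw": 6.0,"delta_pos": [17.5,3.45,5],"twist": -60},{"claw": 6.0,"delta_pos": [17.5,3.45,9],"twist": -60},{"claw": 6.0,"delta_pos": [17.5,3.45,9],"twist": -60},{"claw": 6.0,"delta_pos": [17.5,3.45,9],"twist": -60}]}}

```text
clock: 11.28
tcp_pos: [0.474, 0.1973, 0.1086]
orientation: [0.001, 0.225, 0.974, 0.0]
wrist_force: [0.1, 0.2, 0.7]
finger_gap: 0.0599
```

Run:
```python
from h import *
a=snap("scene","s3")[160:310,140:300]
A=cv2.resize(a,(640,600),interpolation=cv2.INTER_CUBIC)
cv2.imwrite("pics/c3.png",A[...,::-1])
p=get_state()["tcp_pos"];print(p,proj("scene",p),"drift top at tcp xy:",proj("scene",[p[0],p[1],.085]))
```

```text
[0.47460088 0.19758083 0.10919023] [188.20313436 228.34597207] drift top at tcp xy: [189.23847824 237.52471343]
```

View pics/c3.png

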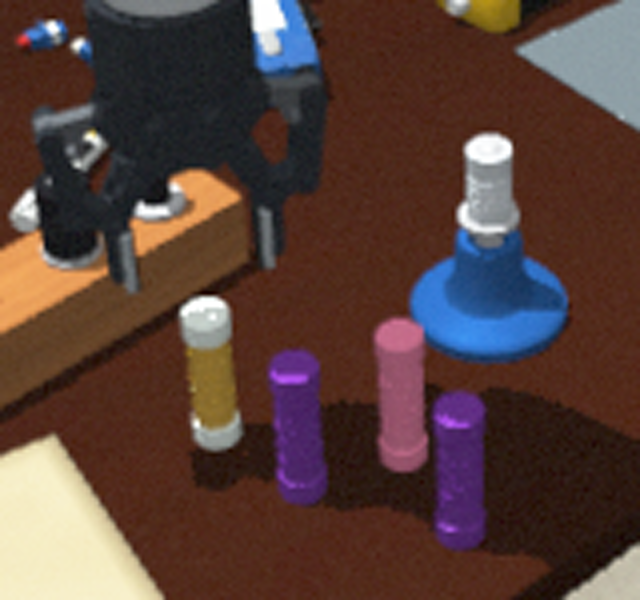

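Request:
{"fn": "play_rows", "kwargs": {"moves": [{"claw": 6.0,"delta_pos": [0,-0.15,3],"twist": 0},{"claw": 6.0,"delta_pos": [0,-0.15,6],"twist": 0},{"claw": 6.0,"delta_pos": [0,-0.15,7.3],"twist": 0},{"claw": 6.0,"delta_pos": [0,-0.15,7.3],"twist": 0},{"claw": 1.8,"delta_pos": [0,-0.15,7.3],"twist": 0},{"claw": 1.8,"delta_pos": [0,-0.15,7.3],"twist": 0},{"claw": 1.8,"delta_pos": [0,-0.15,7.3],"twist": 0},{"claw": 1.8,"delta_pos": [0,-0.15,7.3],"twist": 0},{"claw": 1.8,"delta_pos": [0,-0.15,7.3],"twist": 0},{"claw": 1.8,"delta_pos": [0,-0.15,7.3],"twist": 0}], "force": 60}}

```text
clock: 12.58
tcp_pos: [0.4736, 0.1966, 0.0356]
orientation: [0.001, 0.225, 0.974, 0.001]
wrist_force: [-0.8, 0.4, 6.5]
finger_gap: 0.0212
```

Request:
{"fn": "play_rows", "kwargs": {"moves": [{"claw": 1.8,"delta_pos": [0,0,-2],"twist": 0},{"claw": 1.8,"delta_pos": [0,0,-7],"twist": 0},{"claw": 1.8,"delta_pos": [0,0,-13],"twist": 0},{"claw": 1.8,"delta_pos": [-0.5,-2,-17.5],"twist": 0},{"claw": 1.8,"delta_pos": [-2,-6,-17.5],"twist": 0},{"claw": 1.8,"delta_pos": [-4,-11,-17.5],"twist": 0},{"claw": 1.8,"delta_pos": [-5.7,-16.8,-17.5],"twist": 0},{"claw": 1.8,"delta_pos": [-5.7,-16.8,-17.5],"twist": 0},{"claw": 1.8,"delta_pos": [-5.7,-16.8,-15.5],"twist": 0},{"claw": 1.8,"delta_pos": [-5.7,-16.8,-14.5],"twist": 0},{"claw": 1.8,"delta_pos": [-5.7,-16.8,-14.5],"twist": 0},{"claw": 1.8,"delta_pos": [-5.7,-16.8,-14.5],"twist": 0}]}}

```text
clock: 14.08
tcp_pos: [0.4505, 0.0208, 0.1796]
orientation: [0.0, 0.224, 0.975, 0.0]
wrist_force: [0.2, -0.8, -1.3]
finger_gap: 0.0212
```

Run:
```python
from h import *
a=snap("scene","s4")[150:270,205:325]
A=cv2.resize(a,(600,600),interpolation=cv2.INTER_CUBIC)
cv2.imwrite("pics/c4.png",A[...,::-1])
s=get_state();p=s["tcp_pos"];print(p,s["wrist_force"]);print("drift bottom pred",proj("scene",[p[0],p[1],p[2]-.036]),"dome at tcp xy",proj("scene",[p[0],p[1],.120]))
```

```text
[0.45069789 0.02073933 0.17978635] [-0.2567645   0.58503015 -1.27913267]
drift bottom pred [261.15881528 185.5376585 ] dome at tcp xy [261.13636597 194.60104854]
```

View pics/c4.png

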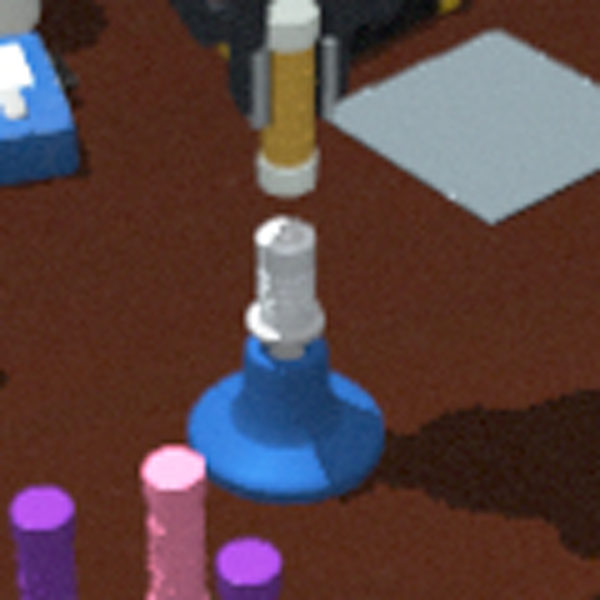

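Request:
{"fn": "play_rows", "kwargs": {"moves": [{"claw": 1.8,"delta_pos": [0,0,1.0],"twist": 0},{"claw": 1.8,"delta_pos": [0,0,1.8],"twist": 0},{"claw": 1.8,"delta_pos": [0,0,2.0],"twist": 0},{"claw": 1.8,"delta_pos": [0,0,2.1],"twist": 0},{"claw": 1.8,"delta_pos": [0,0,2.1],"twist": 0}]}}

```text
clock: 14.75
tcp_pos: [0.4504, 0.0203, 0.1583]
orientation: [0.0, 0.225, 0.974, 0.0]
wrist_force: [0.1, 0.0, -1.9]
finger_gap: 0.0213
```

Request:
{"fn": "play_rows", "kwargs": {"moves": [{"claw": 1.8,"delta_pos": [0,0,0.1],"twist": 0},{"claw": 1.8,"delta_pos": [0,0,0.2],"twist": 0},{"claw": 1.8,"delta_pos": [0,0,0.2],"twist": 0}]}}

```text
clock: 15.12
tcp_pos: [0.4503, 0.0203, 0.1563]
orientation: [0.0, 0.225, 0.974, 0.0]
wrist_force: [0.6, 0.3, -1.0]
finger_gap: 0.021
```

Request:
{"fn": "play_rows", "kwargs": {"moves": [{"claw": 1.8,"delta_pos": [0,0,0.07],"twist": 0},{"claw": 1.8,"delta_pos": [0,0,0.1],"twist": 0},{"claw": 1.8,"delta_pos": [0,0,0.1],"twist": 0}]}}

```text
clock: 15.5
tcp_pos: [0.4506, 0.0203, 0.1557]
orientation: [0.0, 0.225, 0.974, 0.0]
wrist_force: [-0.9, 0.1, 1.5]
finger_gap: 0.0209
```

Request:
{"fn": "play_rows", "kwargs": {"moves": [{"claw": 1.8,"delta_pos": [0,0,0.07],"twist": 0},{"claw": 1.8,"delta_pos": [0,0,0.1],"twist": 0},{"claw": 1.8,"delta_pos": [0,0,0.1],"twist": 0}]}}

```text
clock: 15.88
tcp_pos: [0.4506, 0.0203, 0.1546]
orientation: [0.0, 0.225, 0.974, 0.0]
wrist_force: [-0.2, -0.2, 4.8]
finger_gap: 0.0211
```

Request:
{"fn": "play_rows", "kwargs": {"moves": [{"claw": 1.8,"delta_pos": [0,0,0.07],"twist": 0},{"claw": 1.8,"delta_pos": [0,0,0.1],"twist": 0},{"claw": 1.8,"delta_pos": [0,0,0.1],"twist": 0}]}}

```text
clock: 16.25
tcp_pos: [0.4503, 0.0203, 0.1533]
orientation: [0.0, 0.225, 0.974, 0.0]
wrist_force: [0.3, -0.5, 4.5]
finger_gap: 0.0211
```

Request:
{"fn": "play_rows", "kwargs": {"moves": [{"claw": 1.8,"delta_pos": [0,0,0.07],"twist": 0},{"claw": 1.8,"delta_pos": [0,0,0.1],"twist": 0},{"claw": 1.8,"delta_pos": [0,0,0.1],"twist": 0}]}}

```text
clock: 16.62
tcp_pos: [0.4503, 0.0203, 0.1522]
orientation: [-0.0, 0.225, 0.974, 0.0]
wrist_force: [0.2, -0.4, 4.8]
finger_gap: 0.021
```

Request:
{"fn": "play_rows", "kwargs": {"moves": [{"claw": 1.8,"delta_pos": [0,0,0.07],"twist": 0},{"claw": 1.8,"delta_pos": [0,0,0.1],"twist": 0},{"claw": 1.8,"delta_pos": [0,0,0.1],"twist": 0}]}}

```text
clock: 17.0
tcp_pos: [0.4503, 0.0203, 0.1512]
orientation: [-0.0, 0.225, 0.974, 0.0]
wrist_force: [0.2, 0.2, 4.3]
finger_gap: 0.0212
```

Request:
{"fn": "play_rows", "kwargs": {"moves": [{"claw": 1.8,"delta_pos": [0,0,0.07],"twist": 0},{"claw": 1.8,"delta_pos": [0,0,0.1],"twist": 0},{"claw": 1.8,"delta_pos": [0,0,0.1],"twist": 0}]}}

```text
clock: 17.38
tcp_pos: [0.4503, 0.0203, 0.1502]
orientation: [-0.0, 0.225, 0.974, 0.0]
wrist_force: [1.0, -0.9, 4.3]
finger_gap: 0.0215
```

Request:
{"fn": "play_rows", "kwargs": {"moves": [{"claw": 1.8,"delta_pos": [0,0,0.07],"twist": 0},{"claw": 1.8,"delta_pos": [0,0,0.1],"twist": 0},{"claw": 1.8,"delta_pos": [0,0,0.1],"twist": 0}]}}

```text
clock: 17.75
tcp_pos: [0.4503, 0.0203, 0.1492]
orientation: [-0.0, 0.225, 0.974, 0.0]
wrist_force: [0.1, -0.2, 4.1]
finger_gap: 0.021
```

Request:
{"fn": "play_rows", "kwargs": {"moves": [{"claw": 1.8,"delta_pos": [0,0,0.07],"twist": 0},{"claw": 1.8,"delta_pos": [0,0,0.1],"twist": 0},{"claw": 1.8,"delta_pos": [0,0,0.1],"twist": 0}]}}

```text
clock: 18.12
tcp_pos: [0.4503, 0.0203, 0.1482]
orientation: [-0.0, 0.225, 0.974, 0.0]
wrist_force: [0.7, 0.2, 3.7]
finger_gap: 0.0212
```

Request:
{"fn": "play_rows", "kwargs": {"moves": [{"claw": 1.8,"delta_pos": [0,0,0.07],"twist": 0},{"claw": 1.8,"delta_pos": [0,0,0.1],"twist": 0},{"claw": 1.8,"delta_pos": [0,0,0.1],"twist": 0}]}}

```text
clock: 18.5
tcp_pos: [0.4503, 0.0204, 0.1472]
orientation: [-0.0, 0.225, 0.974, 0.0]
wrist_force: [0.5, -0.0, 4.4]
finger_gap: 0.0209
```

Request:
{"fn": "play_rows", "kwargs": {"moves": [{"claw": 1.8,"delta_pos": [0,0,0.05],"twist": 0},{"claw": 1.8,"delta_pos": [0,0,0.07],"twist": 0},{"claw": 1.8,"delta_pos": [0,0,0.07],"twist": 0}]}}

```text
clock: 18.88
tcp_pos: [0.4503, 0.0203, 0.1466]
orientation: [0.0, 0.225, 0.974, 0.0]
wrist_force: [0.5, -0.2, 4.1]
finger_gap: 0.0212
```

Request:
{"fn": "play_rows", "kwargs": {"moves": [{"claw": 1.8,"delta_pos": [0,0,0.05],"twist": 0},{"claw": 1.8,"delta_pos": [0,0,0.07],"twist": 0},{"claw": 1.8,"delta_pos": [0,0,0.07],"twist": 0}]}}

```text
clock: 19.25
tcp_pos: [0.4505, 0.0203, 0.1461]
orientation: [0.0, 0.225, 0.974, 0.0]
wrist_force: [0.0, -0.6, 7.0]
finger_gap: 0.0214
```

Request:
{"fn": "play_rows", "kwargs": {"moves": [{"claw": 1.8,"delta_pos": [0,0,0.05],"twist": 0},{"claw": 1.8,"delta_pos": [0,0,0.07],"twist": 0},{"claw": 1.8,"delta_pos": [0,0,0.07],"twist": 0}]}}

```text
clock: 19.62
tcp_pos: [0.4508, 0.0203, 0.1458]
orientation: [0.001, 0.225, 0.974, 0.0]
wrist_force: [0.5, -0.3, 9.3]
finger_gap: 0.0212
```

Request:
{"fn": "play_rows", "kwargs": {"moves": [{"claw": 1.8,"delta_pos": [0,0,0.05],"twist": 0},{"claw": 1.8,"delta_pos": [0,0,0.1],"twist": 0},{"claw": 1.8,"delta_pos": [0,0,0.1],"twist": 0}], "force": 80}}

```text
clock: 20.0
tcp_pos: [0.4513, 0.0202, 0.1454]
orientation: [0.001, 0.225, 0.974, 0.0]
wrist_force: [-1.3, 0.0, 11.2]
finger_gap: 0.021
```

Request:
{"fn": "play_rows", "kwargs": {"moves": [{"claw": 1.8,"delta_pos": [0,0,0.05],"twist": 0},{"claw": 1.8,"delta_pos": [0,0,0.1],"twist": 0},{"claw": 1.8,"delta_pos": [0,0,0.1],"twist": 0}]}}

```text
clock: 20.38
tcp_pos: [0.4518, 0.0202, 0.1449]
orientation: [0.002, 0.225, 0.974, 0.0]
wrist_force: [-0.3, 0.5, 14.3]
finger_gap: 0.021
```

Request:
{"fn": "play_rows", "kwargs": {"moves": [{"claw": 1.8,"delta_pos": [0,0,0.05],"twist": 0},{"claw": 1.8,"delta_pos": [0,0,0.1],"twist": 0},{"claw": 1.8,"delta_pos": [0,0,0.15],"twist": 0},{"claw": 1.8,"delta_pos": [0,0,0.15],"twist": 0}]}}

```text
clock: 20.88
tcp_pos: [0.4524, 0.0201, 0.1443]
orientation: [0.003, 0.225, 0.974, 0.0]
wrist_force: [-1.8, 1.1, 19.6]
finger_gap: 0.0209
```

Request:
{"fn": "play_rows", "kwargs": {"moves": [{"claw": 1.8,"delta_pos": [0,0,0.03],"twist": 0},{"claw": 1.8,"delta_pos": [0,0,0.07],"twist": 0},{"claw": 1.8,"delta_pos": [0,0,0.07],"twist": 0}]}}

```text
clock: 21.25
tcp_pos: [0.4528, 0.02, 0.1442]
orientation: [0.003, 0.225, 0.974, 0.0]
wrist_force: [-2.2, 0.6, 22.5]
finger_gap: 0.021
```

Request:
{"fn": "play_rows", "kwargs": {"moves": [{"claw": 1.8,"delta_pos": [0,0,-0.4],"twist": 0},{"claw": 1.8,"delta_pos": [0,0,-1.0],"twist": 0},{"claw": 1.8,"delta_pos": [0,0,-1.0],"twist": 0}]}}

```text
clock: 21.62
tcp_pos: [0.4499, 0.0204, 0.1506]
orientation: [-0.001, 0.225, 0.974, 0.0]
wrist_force: [-0.3, -0.8, -1.8]
finger_gap: 0.0209
```

Request:
{"fn": "play_rows", "kwargs": {"moves": [{"claw": 1.8,"delta_pos": [0,0,0.3],"twist": 0},{"claw": 1.8,"delta_pos": [0,0,0.5],"twist": 0},{"claw": 1.8,"delta_pos": [0,0,0.65],"twist": 0},{"claw": 1.8,"delta_pos": [0,0,0.75],"twist": 0},{"claw": 1.8,"delta_pos": [0,0,0.83],"twist": 0},{"claw": 1.8,"delta_pos": [0,0,0.9],"twist": 0},{"claw": 1.8,"delta_pos": [0,0,0.96],"twist": 0},{"claw": 1.8,"delta_pos": [0,0,0.96],"twist": 0}]}}

```text
clock: 22.62
tcp_pos: [0.452, 0.0201, 0.1443]
orientation: [0.002, 0.225, 0.974, 0.0]
wrist_force: [-4.3, -0.9, 17.7]
finger_gap: 0.0209
```

Request:
{"fn": "play_rows", "kwargs": {"moves": [{"claw": 1.8,"delta_pos": [0,0,0.06],"twist": 0},{"claw": 1.8,"delta_pos": [0,0,0.11],"twist": 0},{"claw": 1.8,"delta_pos": [0,0,0.11],"twist": 0}]}}

```text
clock: 23.0
tcp_pos: [0.4522, 0.0201, 0.1441]
orientation: [0.003, 0.225, 0.974, 0.0]
wrist_force: [-6.1, 0.6, 25.2]
finger_gap: 0.0209
```

Request:
{"fn": "play_rows", "kwargs": {"moves": [{"claw": 1.8,"delta_pos": [0,0,-0.4],"twist": 0},{"claw": 1.8,"delta_pos": [0,0,-1.1],"twist": 0},{"claw": 1.8,"delta_pos": [0,0,-1.1],"twist": 0}]}}

```text
clock: 23.38
tcp_pos: [0.4506, 0.0203, 0.1514]
orientation: [0.0, 0.225, 0.974, 0.0]
wrist_force: [-0.5, 0.4, -1.3]
finger_gap: 0.021
```

Request:
{"fn": "play_rows", "kwargs": {"moves": [{"claw": 1.8,"delta_pos": [0,0,0.3],"twist": 0},{"claw": 1.8,"delta_pos": [0,0,0.5],"twist": 0},{"claw": 1.8,"delta_pos": [0,0,0.65],"twist": 0},{"claw": 1.8,"delta_pos": [0,0,0.78],"twist": 0},{"claw": 1.8,"delta_pos": [0,0,0.89],"twist": 0},{"claw": 1.8,"delta_pos": [0,0,0.98],"twist": 0},{"claw": 1.8,"delta_pos": [0,0,1.05],"twist": 0},{"claw": 1.8,"delta_pos": [0,0,1.05],"twist": 0}]}}

```text
clock: 24.38
tcp_pos: [0.4521, 0.0201, 0.1442]
orientation: [0.003, 0.225, 0.974, 0.0]
wrist_force: [-5.3, 1.2, 22.8]
finger_gap: 0.0211
```

Request:
{"fn": "play_rows", "kwargs": {"moves": [{"claw": 1.8,"delta_pos": [0,0,-1],"twist": 0},{"claw": 1.8,"delta_pos": [0,0,-6],"twist": 0},{"claw": 1.8,"delta_pos": [1.5,5,-6],"twist": 0},{"claw": 1.8,"delta_pos": [3,10,-6],"twist": 0},{"claw": 1.8,"delta_pos": [5.7,15,-5],"twist": 0},{"claw": 1.8,"delta_pos": [5.7,16.8,-2],"twist": 0},{"claw": 1.8,"delta_pos": [5.7,16.8,3],"twist": 0},{"claw": 1.8,"delta_pos": [5.7,16.8,7],"twist": 0},{"claw": 1.8,"delta_pos": [5.7,16.8,9.5],"twist": 0},{"claw": 1.8,"delta_pos": [5.7,16.8,10.2],"twist": 0},{"claw": 1.8,"delta_pos": [5.7,16.8,10.4],"twist": 0},{"claw": 1.8,"delta_pos": [5.7,16.8,10.4],"twist": 0}]}}

```text
clock: 25.88
tcp_pos: [0.4736, 0.1965, 0.0378]
orientation: [0.001, 0.225, 0.974, 0.0]
wrist_force: [0.4, 0.2, -0.6]
finger_gap: 0.0203
```

Request:
{"fn": "play_rows", "kwargs": {"moves": [{"claw": 1.8,"delta_pos": [0,0,0.1],"twist": 0},{"claw": 1.8,"delta_pos": [0,0,0.1],"twist": 0}]}}

```text
clock: 26.12
tcp_pos: [0.4731, 0.1964, 0.0364]
orientation: [0.001, 0.225, 0.974, 0.0]
wrist_force: [-0.2, 0.3, -2.0]
finger_gap: 0.0209
```

Request:
{"fn": "play_rows", "kwargs": {"moves": [{"claw": 1.8,"delta_pos": [0,0,0.1],"twist": 0},{"claw": 1.8,"delta_pos": [0,0,0.1],"twist": 0}]}}

```text
clock: 26.38
tcp_pos: [0.473, 0.1964, 0.0356]
orientation: [0.001, 0.225, 0.974, 0.0]
wrist_force: [-1.1, -0.5, 5.1]
finger_gap: 0.0207
```

Request:
{"fn": "play_rows", "kwargs": {"moves": [{"claw": 3.0,"delta_pos": [0,0,0],"twist": 0},{"claw": 5.0,"delta_pos": [0,0,0],"twist": 0},{"claw": 6.0,"delta_pos": [0,0,0],"twist": 0},{"claw": 6.0,"delta_pos": [0,0,0],"twist": 0},{"claw": 6.0,"delta_pos": [0,0,-5],"twist": 0},{"claw": 6.0,"delta_pos": [0,0,-11],"twist": 0},{"claw": 6.0,"delta_pos": [-0.5,-2,-17],"twist": 0},{"claw": 6.0,"delta_pos": [-2,-7,-17],"twist": 0},{"claw": 6.0,"delta_pos": [-4,-12,-17],"twist": 0},{"claw": 6.0,"delta_pos": [-5.8,-16.8,-17],"twist": 0},{"claw": 6.0,"delta_pos": [-5.8,-16.8,-17],"twist": 0},{"claw": 6.0,"delta_pos": [-5.8,-16.8,-17],"twist": 0}]}}

```text
clock: 27.88
tcp_pos: [0.4512, 0.0199, 0.2048]
orientation: [-0.0, 0.225, 0.974, 0.0]
wrist_force: [-0.0, 0.0, -0.6]
finger_gap: 0.0602
```

Run:
```python
from h import *
a=snap("scene","s5")[170:310,165:315]
A=cv2.resize(a,(640,598),interpolation=cv2.INTER_CUBIC)
cv2.imwrite("pics/c5.png",A[...,::-1])
p=get_state()["tcp_pos"];print(p);
print([proj("scene",[.4515,.0206,z]).round(1) for z in (.055,.057,.105,.109,.111)])
```

```text
[0.45120633 0.02045042 0.20474804]
[array([260.9, 218. ]), array([260.9, 217.3]), array([260.9, 200. ]), array([260.9, 198.5]), array([260.9, 197.8])]
```

View pics/c5.png

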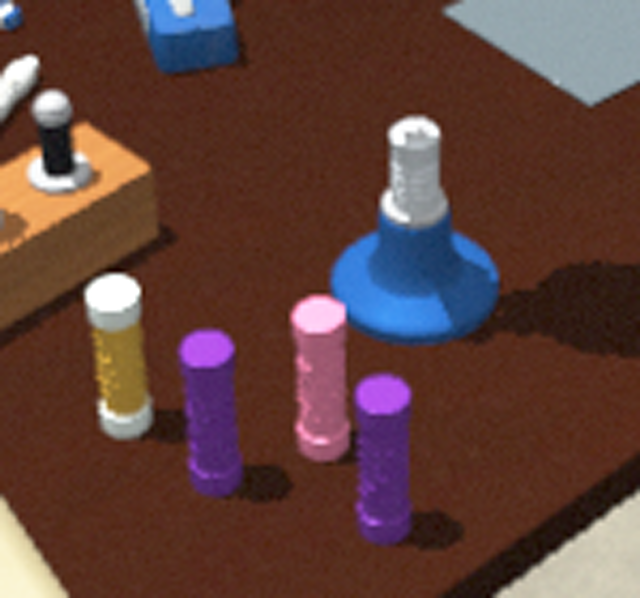

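The drift is standing again and the mandrel sits deep with its flange close to the hub. Next I grip the mandrel.

Request:
{"fn": "play_rows", "kwargs": {"moves": [{"claw": 6.0,"delta_pos": [0,0,5],"twist": 0},{"claw": 6.0,"delta_pos": [0,0,10],"twist": 0},{"claw": 6.0,"delta_pos": [0,0,13],"twist": 0},{"claw": 6.0,"delta_pos": [0,0,13.6],"twist": 0},{"claw": 3.0,"delta_pos": [0,0,13.6],"twist": 0},{"claw": 3.0,"delta_pos": [0,0,13.6],"twist": 0},{"claw": 3.0,"delta_pos": [0,0,13.6],"twist": 0},{"claw": 2.0,"delta_pos": [0,0,13.6],"twist": 0},{"claw": 2.0,"delta_pos": [0,0,13.6],"twist": 0},{"claw": 2.0,"delta_pos": [0,0,13.6],"twist": 0},{"claw": 2.0,"delta_pos": [0,0,13.6],"twist": 0}], "force": 80}}

```text
clock: 29.3
tcp_pos: [0.4523, 0.0199, 0.07]
orientation: [0.001, 0.225, 0.974, 0.001]
wrist_force: [-2.0, 2.3, 5.8]
finger_gap: 0.0234
```

Request:
{"fn": "play_rows", "kwargs": {"moves": [{"claw": 2.0,"delta_pos": [0,0,-0.2],"twist": 0},{"claw": 2.0,"delta_pos": [0,0,-0.5],"twist": 0},{"claw": 2.0,"delta_pos": [0,0,-0.8],"twist": 0},{"claw": 2.0,"delta_pos": [0,0,-1.2],"twist": 0},{"claw": 2.0,"delta_pos": [0,0,-1.6],"twist": 0},{"claw": 2.0,"delta_pos": [0,0,-2.0],"twist": 0},{"claw": 2.0,"delta_pos": [0,0,-2.0],"twist": 0}]}}

```text
clock: 30.18
tcp_pos: [0.4516, 0.0198, 0.0892]
orientation: [0.0, 0.225, 0.974, 0.0]
wrist_force: [0.6, 0.6, -7.9]
finger_gap: 0.0233
```

Run:
```python
from h import *
s=cv2.imread("pics/s0.png");hsv=cv2.cvtColor(s,cv2.COLOR_BGR2HSV)
g=((hsv[...,1]<80)&(hsv[...,2]>90)&(hsv[...,2]<200)).astype(np.uint8)
n,l,st,c=cv2.connectedComponentsWithStats(g)
k=l[174,305];print(st[k],c[k])
cnt=cv2.findContours((l==k).astype(np.uint8),0,1)[0][0]
q=cv2.approxPolyDP(cnt,4,True)[:,0];print(q.tolist())
P=np.array([atz("scene",p,.003)[:2] for p in q]);print(P.round(4).tolist(),"ctr",P.mean(0))
P=np.array([atz("scene",p,.003)[:2] for p in cnt[:,0]]);print(cv2.minAreaRect(np.float32(P*1000)))
t=cv2.imread("pics/t0.png");h2=cv2.cvtColor(t,cv2.COLOR_BGR2HSV)
g=((h2[...,1]<80)&(h2[...,2]>90)).astype(np.uint8);n,l,st,c=cv2.connectedComponentsWithStats(g);k=l[169,338];cnt=cv2.findContours((l==k).astype(np.uint8),0,1)[0][0]
P=np.array([atz("top",p,.003)[:2] for p in cnt[:,0]]);print("top",cv2.minAreaRect(np.float32(P*1000)))
```

```text
[ 269  156   70   39 1456] [303.62774725 174.29739011]
[[269, 172], [302, 194], [338, 176], [305, 156]]
[[0.6365, -0.18], [0.5019, -0.1707], [0.4942, -0.3054], [0.6283, -0.3172]] ctr [ 0.56522729 -0.24331249]
((567.0792236328125, -245.05169677734375), (143.56857299804688, 143.59397888183594), 87.55477142333984)
top ((571.7714233398438, -242.42959594726562), (142.65182495117188, 146.77615356445312), 87.2860336303711)
```

Request:
{"fn": "play_rows", "kwargs": {"moves": [{"claw": 2.0,"delta_pos": [0,0,-1.5],"twist": 0},{"claw": 2.0,"delta_pos": [-0.6,-0.5,-3],"twist": 0},{"claw": 2.0,"delta_pos": [-2.4,-2,-3],"twist": 0},{"claw": 2.0,"delta_pos": [-5.4,-4.5,-3],"twist": 0},{"claw": 2.0,"delta_pos": [-9,-7.5,-3],"twist": 0},{"claw": 2.0,"delta_pos": [-12.6,-10.6,-3],"twist": 0},{"claw": 2.0,"delta_pos": [-16.2,-13.6,-3],"twist": 0},{"claw": 2.0,"delta_pos": [-19.2,-16.1,-3],"twist": 0},{"claw": 2.0,"delta_pos": [-21.3,-17.9,-3],"twist": 0},{"claw": 2.0,"delta_pos": [-22.2,-18.6,-3],"twist": 0},{"claw": 2.0,"delta_pos": [-22.2,-18.6,-3],"twist": 0},{"claw": 2.0,"delta_pos": [-22.2,-18.6,-3],"twist": 0}]}}

```text
clock: 31.68
tcp_pos: [0.5686, -0.2431, 0.1184]
orientation: [-0.001, 0.224, 0.975, 0.001]
wrist_force: [0.0, 0.3, -8.8]
finger_gap: 0.0235
```

Run:
```python
from h import *
im=snap("scene","s6")[100:240,230:380]
cv2.imwrite("pics/c6.png",cv2.resize(im,(640,598),interpolation=cv2.INTER_CUBIC)[...,::-1])
s=get_state();print(s["tcp_pos"],s["orientation"],s["wrist_force"],s["finger_gap"])
```

```text
[ 0.56869128 -0.24306346  0.11853055] [-6.88716310e-04  2.24081653e-01  9.74570032e-01  4.36713127e-04] [ 0.30950093  0.70306046 -9.03784773] 0.023250411091277862
```

View pics/c6.png

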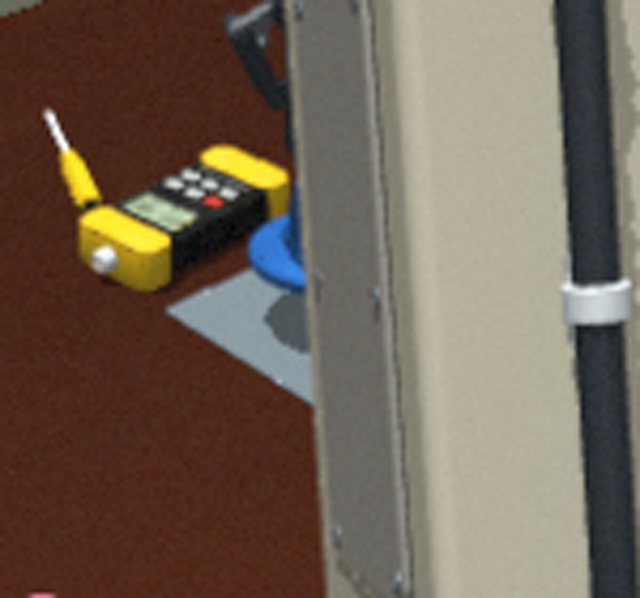

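Request:
{"fn": "play_rows", "kwargs": {"moves": [{"claw": 2.0,"delta_pos": [-0.07,-0.15,1],"twist": 0},{"claw": 2.0,"delta_pos": [-0.07,-0.15,2.2],"twist": 0},{"claw": 2.0,"delta_pos": [-0.07,-0.15,3.3],"twist": 0},{"claw": 2.0,"delta_pos": [-0.07,-0.15,3.9],"twist": 0},{"claw": 2.0,"delta_pos": [-0.07,-0.15,4.2],"twist": 0},{"claw": 2.0,"delta_pos": [-0.07,-0.15,4.3],"twist": 0},{"claw": 2.0,"delta_pos": [-0.07,-0.15,4.3],"twist": 0}]}}

```text
clock: 32.6
tcp_pos: [0.5696, -0.2464, 0.0761]
orientation: [0.0, 0.225, 0.974, -0.0]
wrist_force: [0.4, 0.0, -7.6]
finger_gap: 0.023
```

Request:
{"fn": "play_rows", "kwargs": {"moves": [{"claw": 2.0,"delta_pos": [0,0,0.1],"twist": 0},{"claw": 2.0,"delta_pos": [0,0,0.15],"twist": 0},{"claw": 2.0,"delta_pos": [0,0,0.15],"twist": 0}]}}

```text
clock: 32.98
tcp_pos: [0.5693, -0.2462, 0.0743]
orientation: [0.0, 0.225, 0.974, 0.0]
wrist_force: [0.4, 0.0, -8.7]
finger_gap: 0.0235
```

Request:
{"fn": "play_rows", "kwargs": {"moves": [{"claw": 2.0,"delta_pos": [0,0,0.05],"twist": 0},{"claw": 2.0,"delta_pos": [0,0,0.12],"twist": 0},{"claw": 2.0,"delta_pos": [0,0,0.12],"twist": 0}]}}

```text
clock: 33.35
tcp_pos: [0.5694, -0.2462, 0.0733]
orientation: [0.0, 0.225, 0.974, -0.0]
wrist_force: [-0.9, -0.3, -6.2]
finger_gap: 0.0235
```

Request:
{"fn": "play_rows", "kwargs": {"moves": [{"claw": 2.0,"delta_pos": [0,0,0.05],"twist": 0},{"claw": 2.0,"delta_pos": [0,0,0.1],"twist": 0},{"claw": 2.0,"delta_pos": [0,0,0.1],"twist": 0}]}}

```text
clock: 33.72
tcp_pos: [0.5697, -0.2464, 0.0733]
orientation: [0.001, 0.225, 0.974, -0.0]
wrist_force: [-2.9, 1.6, 5.5]
finger_gap: 0.0234
```

Request:
{"fn": "play_rows", "kwargs": {"moves": [{"claw": 2.0,"delta_pos": [0,0,-0.05],"twist": 0},{"claw": 2.0,"delta_pos": [0,0,-0.05],"twist": 0},{"claw": 3.0,"delta_pos": [0,0,-0.05],"twist": 0},{"claw": 5.0,"delta_pos": [0,0,-0.05],"twist": 0},{"claw": 6.0,"delta_pos": [0,0,-0.05],"twist": 0},{"claw": 6.0,"delta_pos": [0,0,-0.05],"twist": 0},{"claw": 6.0,"delta_pos": [0,0,-4],"twist": 0},{"claw": 6.0,"delta_pos": [0,0,-9],"twist": 0},{"claw": 6.0,"delta_pos": [0,0,-14],"twist": 0},{"claw": 6.0,"delta_pos": [6,5,-15],"twist": 0},{"claw": 6.0,"delta_pos": [11,9,-15],"twist": 0},{"claw": 6.0,"delta_pos": [16,14,-15],"twist": 0}]}}

```text
clock: 35.22
tcp_pos: [0.495, -0.0732, 0.2223]
orientation: [0.001, 0.225, 0.974, 0.0]
wrist_force: [1.7, 0.9, -0.5]
finger_gap: 0.06
```

Request:
{"fn": "play_rows", "kwargs": {"moves": [{"claw": 6.0,"delta_pos": [4,5,0],"twist": 0},{"claw": 6.0,"delta_pos": [8,10,0],"twist": 0},{"claw": 6.0,"delta_pos": [12,15,0],"twist": 0},{"claw": 6.0,"delta_pos": [14,18,0],"twist": 0},{"claw": 6.0,"delta_pos": [14,18,0],"twist": 0},{"claw": 6.0,"delta_pos": [14,18,0],"twist": 0}]}}

```text
clock: 35.98
tcp_pos: [0.4487, 0.1484, 0.222]
orientation: [0.0, 0.224, 0.974, -0.0]
wrist_force: [0.3, -0.9, 1.0]
finger_gap: 0.0601
```

Run:
```python
from h import *
a=snap("scene","s7");b=snap("top","t7")[90:210,280:400]
A=cv2.resize(a[90:230,220:360],(420,420),interpolation=cv2.INTER_CUBIC);B=cv2.resize(b,(380,380),interpolation=cv2.INTER_CUBIC)
B=cv2.copyMakeBorder(B,0,40,0,0,cv2.BORDER_CONSTANT)
cv2.imwrite("pics/c7.png",np.hstack([A,B])[...,::-1])
t=cv2.imread("pics/t7.png");h2=cv2.cvtColor(t,cv2.COLOR_BGR2HSV)
blue=(h2[...,0]>100)&(h2[...,0]<125)&(h2[...,1]>150)&(h2[...,2]>60);M=np.zeros_like(blue);M[140:200,305:370]=blue[140:200,305:370]
ys,xs=np.nonzero(M);u=((xs.min()+xs.max())/2,(ys.min()+ys.max())/2);print(u,len(xs),atz("top",u,.008))
s=get_state();print(s["clock"],s["tcp_pos"])
```

```text
(np.float64(339.0), np.float64(169.0)) 423 [ 0.5695089  -0.24507204  0.008     ]
36.075 [0.44897125 0.14765656 0.2219515 ]
```

View pics/c7.png

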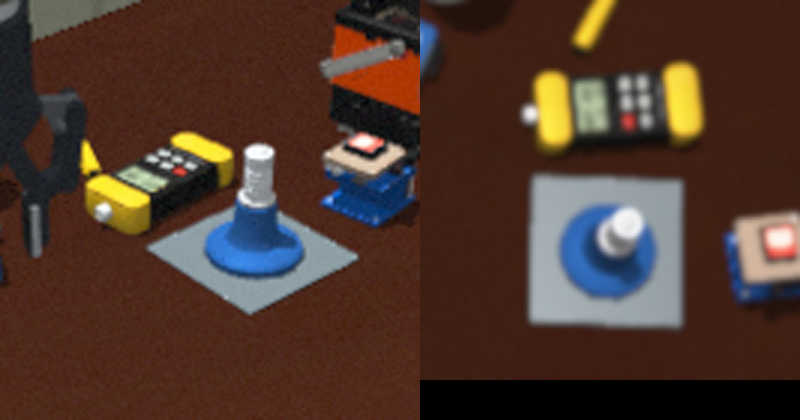

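The stand is upright in the middle of the mat (stand px 339,169, mat px 338,169, about 2 mm off). The mandrel is seated and the meter looks undisturbed. I'm handing in.

```bash
python3 -c "
from workcell import env
print(env.hand_in())"
```

```text
the job is handed in; nothing more can be done
None
```

The bend-loss setup is done and handed in at about 36 s on the robot's clock; the hand-in gave no verdict.

- **Fitting:** I took the aluminium mandrel from the rack and stood it loosely in the stand's socket. I then pressed it down with the brass drift; it sank about 10 mm before going solid.
- **Knocks:** Three knocks read about 24, 27 and 24 N with the drift's weight added. The middle one slightly overshot the 19–26 N range but stayed under 30 N. The last two sank the mandrel no further, with the tool height steady at 144.1–144.3 mm.
- **Drift:** It went back to its starting spot on the table and was standing upright when I looked.
- **Lift and placing:** I lifted the stand by the mandrel alone. The wrist read about 8–9 N, matching stand plus mandrel, and the taper held throughout.

**Last checks:** The final pictures show the stand upright on the mat, its centre within about 3 mm of the mat's. The power meter looks where it was. The two cameras disagreed by 5–9 mm in x on some objects, so I settled those positions by contact and by averaging. I did not look at the rack or the drift again in the final pictures, but nothing was done near the spare mandrels after the first pick.

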